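# Free a galley locker door with the release key

## Task

The galley locker's door is held shut by a sprung hook inside. Take the red-handled release key from its holder, press the hook down gently with it through the yellow-rimmed slot in the locker's top until the door springs ajar, then stand the key fully back in its holder and swing the door wide open, to at least 60 degrees. Feel your way on the hook: never press with the key harder than 20 N, and leave the cups, the bottle and the carton alone.

Things in the scene. Friction and masses are not known exactly. Their poses are not given: they have to be found in the camera images.
- locker: Aluminium stowage locker fixed on the counter, 160 deep x 160 wide x 160 mm high, with a grey door over its front. Origin: on the counter under the middle of its front edge; its x axis points into the locker (away from the robot), y to its left side, z up.
- slot (a point): Centre of the mouth of the slot, level with the locker's top (160 mm above the counter). The slot has a yellow rim, is 18 mm wide along the locker's x and 32 mm long along its y, and goes straight down through the 12 mm top plate. The sprung hook's red pad lies below it.
- pad_about (a point): A fixed mark 25 mm below the slot's mouth: only roughly where the hook's flat red pad (22 x 36 mm) rests; its real top is up to 10 mm higher or lower. The hook moves straight down on a spring: 2 to 3 N to start, 6 to 10 N where it frees the door, 8 to 9 mm below its rest; 12 mm below its rest it meets a hard stop, where force rises steeply. It springs back when let go.
- door (a joint): Angle of the locker's door in rad: 0 shut, growing as it opens towards the robot (turning clockwise seen from above), stop at 1.4. Upright hinge at the locker's left (+y) edge. Hooked it reads under 0.03; once freed, a plunger pushes it ajar to about 0.25 to 0.4. It stays about where it is left.
- door_hinge (a point): Point on the upright hinge line of the door, at the height of door_handle. In the locker's frame it lies at x 0, y +75 mm.
- door_handle (a point): Grip point on the door's red handle, an upright round bar about 11 mm thick: 132 mm above the counter, 25 mm below the bar's top, 35 mm clear of the door's face, 118 mm from the hinge along the door. The door's top is at 156 mm. Axes turn with the door: x through it from front to back, y along it towards the hinge, z up.
- key_grip (a point): Centre of the release key's red handle, a square block 20 x 20 mm and 46 mm high, upright; its x and y axes are square to the handle's faces. Below the handle a red round flange 28 mm across and 4 mm thick, then a steel rod 10 mm across and 65 mm long. The whole key is 115 mm long and weighs about 80 g.
- key_tip (a point): Lower end of the key's rod, on its axis, 92 mm straight below key_grip.
- holder_mouth (a point): Centre of the mouth of the round upright hole in the top of the key's holder, a black block 60 x 60 x 72 mm fixed on the counter. The hole is 16 mm across and 68 mm deep with a small chamfer. The key stands in it with its flange resting on the block, its tip 65 mm below the mouth.
- cup_a: White cup, 76 mm across and 90 mm high, on a white tray. Origin under its middle. To be left alone.
- cup_b: Green cup, 76 mm across and 90 mm high, on the same tray. Origin under its middle. To be left alone.
- bottle: Small bottle with a blue cap, 48 mm across and 130 mm high. Origin under its middle. To be left alone.
- carton: White and green carton, 110 x 110 x 60 mm high. Origin under its middle. To be left alone.

How it is judged (in metres and radians):
On the way, in this order (a step that is already met when the one before it is completed fails the run):
1. the key's rod is down in the slot, the door still shut (z of key_tip in the frame of slot below -0.013 m and horizontal distance between key_tip and slot below 0.02 m and value of joint door below 0.05 rad), for 0.05 s.
2. the door springs ajar (value of joint door above 0.1 rad), for 0.1 s.
At the end, for the whole second after the job is handed in: The door is open by at least 1.03 rad (59 degrees) and at rest; the key stands upright (within 0.12 rad) in its holder, its tip at least 60 mm below the holder's mouth and within 10 mm of its axis; the robot has let go of everything (value of joint door above 1.03 rad and velocity of joint door below 0.1 rad/s and horizontal distance between key_tip and holder_mouth below 0.01 m and z of key_tip in the frame of holder_mouth below -0.06 m and angle between key_grip's own z axis and vertical below 0.12 rad); the robot touches nothing.
It fails at once if the key presses on the locker, its hook or its door with more than 20 N (contact force between key and locker above 20 N).
It fails at once if a cup, the bottle or the carton is moved by more than 30 mm (distance of any of cup_a, cup_b, bottle, carton from where it was at the start of the episode above 0.03 m).
It fails at once if a cup or the bottle is tipped (angle between any of cup_a, cup_b, bottle's own z axis and vertical above 0.3 rad).
It also fails if it takes over 64 s, if anything falls off the work surface, if the arm or the gripper's body presses on something with over 40 N, if the wrist force passes 120 N, or if a joint passes its speed limit or range.

## Robot

A 6-joint arm with a two-finger parallel gripper is mounted at the origin on the work surface. World frame = base frame: x ahead of the robot, y to its left, z up, the work surface at z = 0. Lengths are in mm, angles in rad, forces in N, time in s.
With the tool pointing down it reaches from about 275 to 725 mm from the base axis. Payload 15.9 kg.
Tool frame: the origin (TCP) lies between the finger pads; the fingertips stand 19 mm ahead of it and the grasp point (between the pads) is the TCP (robot.tip_extent is the distance from the TCP to the fingertips, in mm); x points along the fingers, z is the direction in which the jaws open and shut, and the axes are right-handed (so a half turn about x gives the same grasp; the last joint's range is limited). The gripper opens to 85 mm and grips with 20 to 120 N. Pads are 22 mm wide; open, the fingers measure 114 mm over their backs; the gripper's body (76 mm by 85 mm) begins 54 mm behind the grasp point. The pads swing forward as they close: fully open they stand 13 mm farther back than shut.
Start: joints at [1.244, 0.213, -0.034, 1.323, 0, 1.571], TCP at [160.501, 473.524, 250.306] pointing down, gripper open.
Joint ranges: [-2.98, 2.98], [-0.74, 1.72], [-1.14, 1.35], [-2.1, 2.04], [-1.57, 1.44], [-3.14, 3.14]. Speed limits (rad/s): [1.89, 1.89, 2.39, 2.57, 3.14, 3.14].

## Interface

Orientations are given as [roll, pitch, yaw] about the fixed x, y, z axes, in that order (R = Rz(yaw) Ry(pitch) Rx(roll)).
In Python, from bench import robot gives the robot as it stands.
- The arm moves only by the tool arm_command, never from a script. Its argument "moves" is text: rows parted by semicolons, each of 7 numbers parted by spaces: the finger opening in mm, from 0 to 85.4, then the shift along the tool's x, y, z in mm, then the turn, a rotation vector about the tool's x, y, z in rad. A call has 1 to 10 rows; each row shifts and turns the commanded pose from where the row before left it, along the tool's axes as they then stand; what a row does not reach is not made up. A row lasts 1/8 s, in which the tool goes at most 62.5 mm and 10.7 degrees, less where a joint would pass 70% of its speed; a pose out of reach is approached as far as the arm can. A call is refused whole if a number of a shift passes 62.5 or a number of a turn 0.188, either way. A call with a gripper value outside its range is refused whole. The fingers move at their own pace and stop on an object; the grip force is fixed at half the most. Time passes only in rows, so rows that do not move let the fingers close. It gives the time, the measured TCP pose, the force and the opening at its end, in the units of the state.
- robot.get_obs(): the state, without advancing time (a new reading comes with each control period).
- robot.snapshot(name): name is "scene" or "top" or "wrist"; returns a dict with "color" (480x640x3 uint8, blue, green, red), "fx", "fy", "cx", "cy" (pixels), "R" (3x3) and "t" (3): a world point X has camera coordinates R X + t. Camera axes: x right, y down, z forward; pixel columns grow to the right and rows downward; lengths in mm; the calibration is good to about 2 mm. A picture is of the moment at which its call begins. There is no depth.
- robot.job_done(): hands the job in, once; it reports no verdict.
Trained networks look in a picture, given as the dict that the camera call returned (one of the last four; its "shot" number tells which), for a name from the list of things; names that differ only in an ending like _2 or _b are one class to them, and where a whole thing is asked for, a point or a joint stands for the part that bears it (a point fixed in the world has none). Each returns a list of dicts, best first, with "score" (0 to 1); they miss things now and then, are a little off and sometimes report something else, mostly with a low value. They report only what shows in the picture. A call takes as long as a camera call.
- robot.boxes_of(query, picture): "centre" ([column, row] in pixels, amid what is visible of it).
- robot.trace(query, picture): "pixels" (480x640 bool, what is visible of it) and "centre" ([column, row] in pixels, amid what is visible of it).
The state is a dict: "time": time; "qpos": joint angles; "dq": joint speeds; "effort": joint torques, N m; "tool_pos": TCP position; "tcp_rot": TCP orientation; "contact_force": force on the tool from outside, world axes, zero at the start; "torque": the same for the moment, N m; "width": finger opening in mm.
Only numpy, scipy, OpenCV 4.12 (cv2) and the standard library are available. Lean on these libraries where they do the work, as an engineer would, in place of code of your own. Each camera call takes 0.05 s, during which the arm holds its last target.

## Working session

There is one attempt and no reset: what is moved stays moved. The work goes in short steps, Python scripts to look and compute and a tool call to move; the robot and the scene stay as the last step left them, time stands still between calls to the robot, and variables do not carry over. Pictures are saved under pics/ and viewed, and the job is handed in when it is done.

Besides the shell and the picture viewer there is one more tool, called after "Emit:" as a command line: name --argument value ..., lists and objects as JSON in quotes. arm_command: Moves the arm, as the interface text tells. Its arguments: {"type":"object","properties":{"moves":{"type":"string"}},"required":["moves"]}

```bash
ls; mkdir -p pics
python3 - <<'E'
from bench import robot
import cv2
print(robot.get_obs())
for n in ["scene","top","wrist"]:
    s=robot.snapshot(n); cv2.imwrite(f"pics/{n}0.png",s["color"]); print(n,s["fx"],s["cx"],s["cy"],s["R"],s["t"],s["shot"])
    if n!="wrist":
      for q in ["key_grip","door_handle","slot","holder_mouth","locker","cup_a","bottle","carton","door"]:
        try: print(q,[(d["score"],d["centre"]) for d in robot.boxes_of(q,s)][:3])
        except Exception as e: print(q,e)
print(robot.get_obs()["time"])
E
```

```text
pics
{'time': 0.0, 'qpos': array([ 1.24401578e+00,  2.13378220e-01, -3.50708911e-02,  1.32350021e+00,
       -2.43501028e-06,  1.57079705e+00]), 'dq': array([-0.00035034,  0.00105703,  0.00157583, -0.00093581, -0.00100039,
       -0.00065584]), 'effort': array([-1.15969775e-03, -6.86157417e+01,  4.87121701e+01,  1.72437279e-02,
       -2.21005644e-04, -1.62198251e-05]), 'tool_pos': array([160.39392912, 473.23159692, 249.80044745]), 'tcp_rot': array([-3.13948003,  1.56964333, -1.89546498]), 'contact_force': array([-0.64832095,  1.30867029, -0.49190164]), 'torque': array([-0.02391227, -0.00980102, -0.04308519]), 'width': 85.33411634561557}
scene 614.5500428434599 312.9911394054197 228.03291152484965 [[ 0.78515203  0.61895411  0.02078692]
 [ 0.37741761 -0.45160833 -0.80845894]
 [-0.49101144  0.64260853 -0.58818538]] [-494.59805147 -112.37082485 1693.62265065] 1
key_grip [(0.87, [183.5, 301.5])]
door_handle [(0.91, [295.9, 205.7])]
slot [(0.56, [345.8, 230.7]), (0.2, [186.2, 296.2])]
holder_mouth [(0.55, [190.3, 324.4]), (0.43, [214.8, 383.7])]
locker [(0.94, [340.5, 231.0])]
cup_a [(0.9
[... 347 characters left out ...]
 [ 0.11069822 -0.00578661 -0.99383722]] [  93.21969851  587.40469554 1328.55753372] 2
key_grip []
door_handle []
slot [(0.82, [303.2, 217.1]), (0.59, [501.2, 193.1])]
holder_mouth [(0.88, [470.4, 256.1])]
locker [(0.86, [304.5, 218.4])]
cup_a [(0.86, [150.6, 263.5]), (0.59, [189.9, 252.6])]
bottle [(0.89, [427.8, 185.3]), (0.34, [479.9, 250.8])]
carton [(0.92, [500.6, 193.9]), (0.58, [305.9, 252.3])]
door [(0.85, [309.4, 248.3])]
wrist 350.9959029916707 320.87890557238865 239.28532620638444 [[ 3.21624987e-01  9.46867091e-01  2.83115592e-04]
 [ 9.09301960e-01 -3.08948491e-01  2.78784462e-01]
 [ 2.64059300e-01 -8.94066112e-02 -9.60353656e-01]] [-500.5304044   -37.01691214  378.6161449 ] 3
1.05
```

View pics/scene0.png

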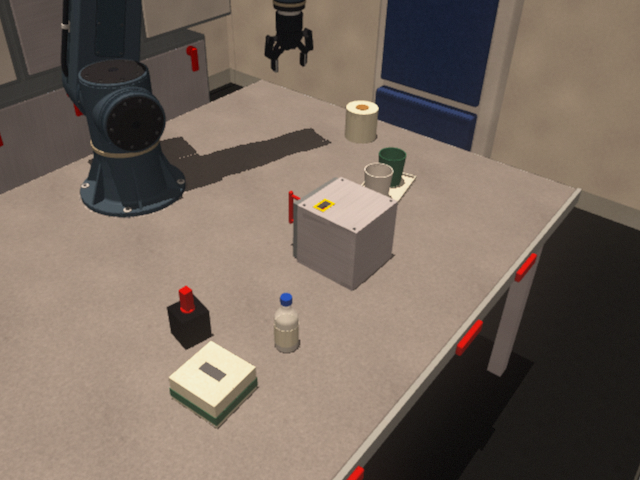

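View pics/top0.png

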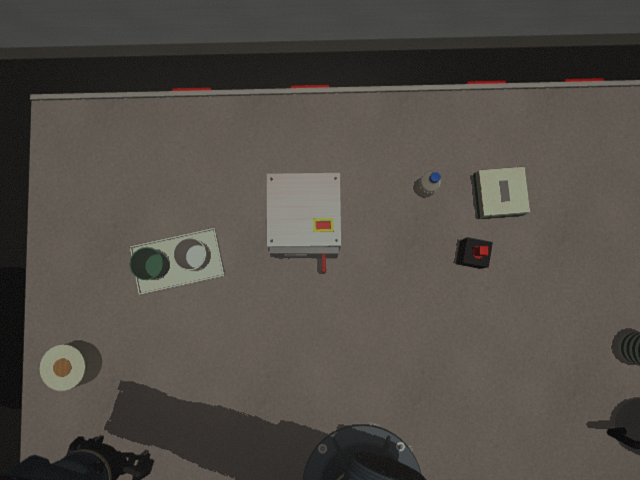

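The scene view shows the key in its black holder at about (186,300), the locker with its yellow slot at (325,205) and its handle at (292,207). In the top view the key is at about (482,251) and the slot at (323,225). Next I'll crop closer to measure them.

```bash
cat > h.py <<'E'
import numpy as np, cv2
def ray(s,uv,z):
    K=np.array([[s["fx"],0,s["cx"]],[0,s["fy"],s["cy"]],[0,0,1]])
    d=s["R"].T@np.linalg.inv(K)@np.array([uv[0],uv[1],1.]); c=-s["R"].T@np.array(s["t"])
    return c+d*(z-c[2])/d[2]
def proj(s,X):
    p=s["R"]@np.array(X,float)+s["t"]; return [s["fx"]*p[0]/p[2]+s["cx"],s["fy"]*p[1]/p[2]+s["cy"]]
def crop(s,x0,y0,x1,y1,k,f):
    cv2.imwrite(f,cv2.resize(s["color"][y0:y1,x0:x1],None,fx=k,fy=k,interpolation=cv2.INTER_CUBIC))
E
python3 - <<'E'
from bench import robot
from h import *
s=robot.snapshot("top"); np.save("top.npy",s,allow_pickle=True)
q=robot.snapshot("scene"); np.save("scene.npy",q,allow_pickle=True)
crop(s,440,220,520,280,8,"pics/ck.png"); crop(s,255,165,355,285,5,"pics/cl.png")
crop(q,150,270,230,360,6,"pics/ck2.png"); crop(q,270,170,410,290,5,"pics/cl2.png")
def cent(s,box,f):
    x0,y0,x1,y1=box; h=cv2.cvtColor(s["color"],cv2.COLOR_BGR2HSV)[y0:y1,x0:x1].astype(int)
    m=f(h); v,u=np.nonzero(m); print(len(u),u.min()+x0,u.max()+x0,v.min()+y0,v.max()+y0); return u.mean()+x0,v.mean()+y0
yel=lambda h:(h[...,0]>18)&(h[...,0]<35)&(h[...,1]>120)
red=lambda h:((h[...,0]<8)|(h[...,0]>172))&(h[...,1]>140)&(h[...,2]>80)
a=cent(s,(300,205,345,240),yel); print("slot top",a,ray(s,a,160))
b=cent(q,(305,195,345,220),yel); print("slot scene",b,ray(q,b,160))
for z in(75,99,122):
  a=cent(s,(440,220,520,280),red); print("key top",a,ray(s,a,z))
a=cent(q,(150,270,230,330),red); print("key scene",a,ray(q,a,99))
for c in [(267,174),(340,173),(341,247),(267,246)]: print(ray(s,c,160))
E
```

```text
139 313 332 219 231
slot top (np.float64(322.38129496402877), np.float64(225.27338129496403)) [596.06057542  78.51112662 160.        ]
117 313 334 199 211
slot scene (np.float64(323.47863247863245), np.float64(204.87179487179486)) [595.56547926  75.60759667 160.        ]
96 473 487 246 258
key top (np.float64(482.03125), np.float64(251.16666666666666)) [ 537.20475481 -288.74395831   75.        ]
96 473 487 246 258
key top (np.float64(482.03125), np.float64(251.16666666666666)) [ 535.40527474 -281.88418293   99.        ]
96 473 487 246 258
key top (np.float64(482.03125), np.float64(251.16666666666666)) [ 533.680773   -275.31023153  122.        ]
347 179 194 286 313
key scene (np.float64(186.05187319884726), np.float64(300.01440922190204)) [ 538.65170911 -284.09784993   99.        ]
[712.28664332 196.72069201 160.        ]
[710.42357175  36.91465624 160.        ]
[547.76489491  39.57740398 160.        ]
[554.08059585 199.16445572 160.        ]
```

```bash
cd pics; python3 -c "
import cv2,numpy as np
a=[cv2.resize(cv2.imread(f),(400,300)) for f in ('ck.png','ck2.png','cl.png','cl2.png')]
cv2.imwrite('m.png',np.vstack([np.hstack(a[:2]),np.hstack(a[2:])]))"
```

```text
(no output)
```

View pics/m.png

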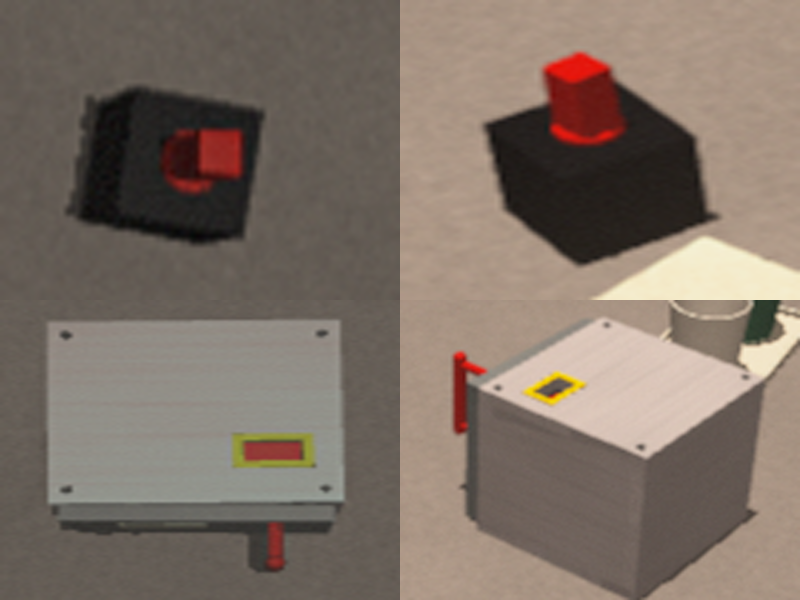

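```bash
cat >> h.py <<'E'
from scipy.spatial.transform import Rotation as Ro
def tool(o): return Ro.from_euler("xyz",o["tcp_rot"]).as_matrix()
def to(o,p,n=1):
    "shift in tool axes to world p"
    d=tool(o).T@(np.array(p)-o["tool_pos"]); return d/n
E
python3 - <<'E'
from bench import robot
from h import *
o=robot.get_obs(); print(o["time"]); print(tool(o).round(3)); print(to(o,[520,-283,260],10).round(1))
E
```

```text
1.15
[[-0.    -0.947  0.321]
 [ 0.     0.321  0.947]
 [-1.     0.     0.   ]]
[ -1.  -58.3 -60.1]
```

```bash
cat >> h.py <<'E'
def plan(o,p,dyaw=0,n=10,w=85,rp=0):
    """rows (rounded) to world p with world yaw change dyaw, tool staying down"""
    P=np.array(o["tool_pos"]);R=tool(o);p=np.array(p,float);P0=P.copy();t=round(-dyaw/n,3);out=[]
    for i in range(n):
        g=P0+(p-P0)*(i+1)/n; d=(R.T@(g-P)).round(rp); P=P+R@d; R=R@Ro.from_rotvec([t,0,0]).as_matrix()
        out.append(f"{w} "+" ".join(f"{x:g}" for x in d+0.)+f" {t:g} 0 0")
    print("; ".join(out)); print("end",P.round(1),np.degrees(np.arctan2(R[1,2],R[0,2])).round(2))
E
python3 - <<'E'
from bench import robot
from h import *
o=robot.get_obs(); plan(o,[400,80,270],-1.24)
E
```

```text
85 -2 -35 -30 0.124 0 0; 85 -2 -39 -25 0.124 0 0; 85 -2 -41 -20 0.124 0 0; 85 -2 -44 -14 0.124 0 0; 85 -2 -45 -9 0.124 0 0; 85 -2 -46 -4 0.124 0 0; 85 -2 -46 2 0.124 0 0; 85 -2 -46 8 0.124 0 0; 85 -2 -44 13 0.124 0 0; 85 -2 -42 19 0.124 0 0
end [400.   79.7 270.3] 0.23
```

Emit:
arm_command --moves "85 -2 -35 -30 0.124 0 0; 85 -2 -39 -25 0.124 0 0; 85 -2 -41 -20 0.124 0 0; 85 -2 -44 -14 0.124 0 0; 85 -2 -45 -9 0.124 0 0; 85 -2 -46 -4 0.124 0 0; 85 -2 -46 2 0.124 0 0; 85 -2 -46 8 0.124 0 0; 85 -2 -44 13 0.124 0 0; 85 -2 -42 19 0.124 0 0"

```text
time: 2.4
tool_pos: [400.6, 78.2, 270.6]
tcp_rot: [0.307, 1.57, 0.307]
contact_force: [-0.3, 1.0, 0.2]
width: 85.1
```

Run:
```python
from bench import robot
from h import *
o=robot.get_obs(); print(tool(o).round(3),o["tool_pos"],o["qpos"].round(2)); plan(o,[500,-283,270],0,10)
```

```text
[[ 0.001  0.     1.   ]
 [ 0.     1.    -0.   ]
 [-1.     0.     0.001]] [400.61004173  78.20465128 270.55013427] [ 0.19  0.02 -0.2   1.35  0.    1.76]
85 0 -36 10 0 0 0; 85 0 -36 10 0 0 0; 85 0 -36 10 0 0 0; 85 0 -36 10 0 0 0; 85 0 -37 10 0 0 0; 85 0 -36 10 0 0 0; 85 0 -36 10 0 0 0; 85 0 -36 10 0 0 0; 85 0 -36 10 0 0 0; 85 1 -36 9 0 0 0
end [ 499.5 -282.8  269.5] -0.01
```

Emit:
arm_command --moves "85 0 -36 10 0 0 0; 85 0 -36 10 0 0 0; 85 0 -36 10 0 0 0; 85 0 -36 10 0 0 0; 85 0 -37 10 0 0 0; 85 0 -36 10 0 0 0; 85 0 -36 10 0 0 0; 85 0 -36 10 0 0 0; 85 0 -36 10 0 0 0; 85 1 -36 9 0 0 0; 85 0 0 0 0 0 0"

```text
schema error: expected 1 to 10 rows
```

Run:
```python
from bench import robot
from h import *
o=robot.get_obs(); print(o["tool_pos"])
s=robot.snapshot("wrist"); cv2.imwrite("pics/w1.png",s["color"]); np.save("w1.npy",s,allow_pickle=True)
```

```text
[400.61004173  78.20465128 270.55013427]
```

View pics/w1.png

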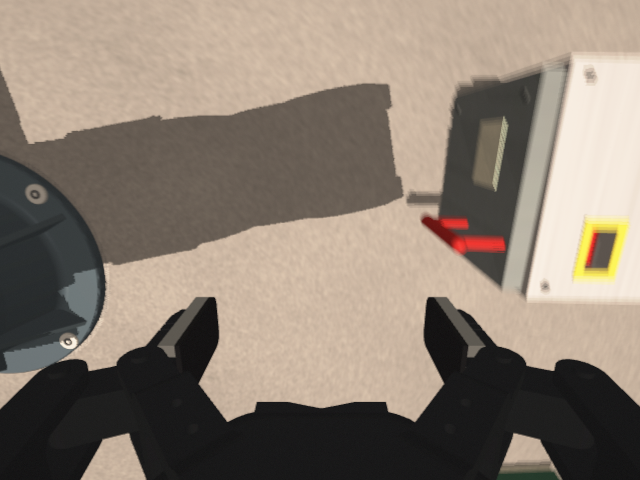

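The 11-row call was refused, so the arm hasn't moved. By luck this view shows the slot at about (600,248) and the top of the handle at about (432,220). I'll make the move with 10 rows.

Emit:
arm_command --moves "85 0 -36 10 0 0 0; 85 0 -36 10 0 0 0; 85 0 -36 10 0 0 0; 85 0 -36 10 0 0 0; 85 0 -37 10 0 0 0; 85 0 -36 10 0 0 0; 85 0 -36 10 0 0 0; 85 0 -36 10 0 0 0; 85 0 -36 10 0 0 0; 85 1 -36 9 0 0 0"

```text
time: 3.7
tool_pos: [500.7, -282.2, 269.3]
tcp_rot: [-0.405, 1.571, -0.401]
contact_force: [0.7, -0.3, 0.3]
width: 85.1
```

Run:
```python
from bench import robot
from h import *
w=np.load("w1.npy",allow_pickle=True).item()
print("slot wrist",ray(w,(600,248),160),"handle top",ray(w,(432,220),157), ray(w,(540,62),160),ray(w,(527,297),160))
o=robot.get_obs(); print(o["tool_pos"])
s=robot.snapshot("wrist"); cv2.imwrite("pics/w2.png",s["color"]); np.save("w2.npy",s,allow_pickle=True)
```

```text
slot wrist [597.37574381  74.58937158 160.        ] handle top [478.88636033  94.11808245 157.        ] [534.8630278  192.96777745 160.        ] [552.31948866  37.1194883  160.        ]
[ 500.72074857 -282.15574068  269.31162421]
```

View pics/w2.png

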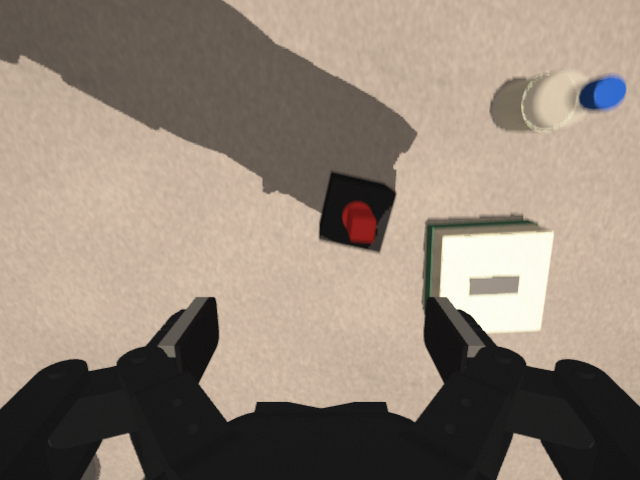

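Run:
```python
from h import *
w=np.load("w2.npy",allow_pickle=True).item()
crop(w,310,160,405,260,6,"pics/w2c.png")
```

```text
(no output)
```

View pics/w2c.png

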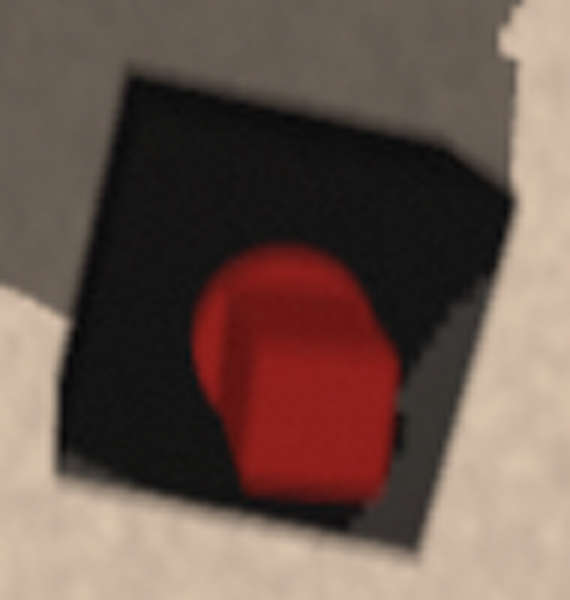

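Run:
```python
from h import *
w=np.load("w2.npy",allow_pickle=True).item()
C=[(250,341),(399,360),(383,500),(243,494)]
P=np.array([ray(w,(310+u/6,160+v/6),122) for u,v in C]); print(P.round(1),P.mean(0).round(1))
for i in range(4):
    d=P[(i+1)%4]-P[i]; print(np.linalg.norm(d).round(1),np.degrees(np.arctan2(d[1],d[0])).round(1))
print("flange left/top",ray(w,(310+192/6,160+335/6),76),ray(w,(310+285/6,160+243/6),76))
H=[(130,70),(445,140),(515,200),(420,552),(65,475)]
for u,v in [(130,70),(445,140),(65,385),(420,552),(515,200)]: print(ray(w,(310+u/6,160+v/6),72).round(1))
```

```text
[[ 526.2 -271.3  122. ]
 [ 545.9 -273.8  122. ]
 [ 544.7 -293.1  122. ]
 [ 525.8 -292.3  122. ]] [ 535.7 -282.7  122. ]
19.9 -7.2
19.3 -93.7
18.9 177.6
21.0 89.0
flange left/top [ 521.43442031 -280.61016542   76.        ] [ 535.27171001 -266.29117089   76.        ]
[ 511.5 -240.8   72. ]
[ 559.5 -251.1   72. ]
[ 501.9 -289.6   72. ]
[ 559.  -316.9   72. ]
[ 570.7 -260.2   72. ]
```

Run:
```python
from bench import robot
from h import *
o=robot.get_obs(); plan(o,[535.8,-281.8,200],-0.06,3,rp=1)
o=dict(o);
```

```text
85 22.8 1.2 11.6 0.02 0 0; 85 22.7 1.5 11.6 0.02 0 0; 85 22.8 1.7 11.5 0.02 0 0
end [ 535.8 -281.8  200. ] -3.3
```

Emit:
arm_command --moves "85 23 1.2 11.6 0.02 0 0; 85 23 1.5 11.6 0.02 0 0; 85 23 1.7 11.5 0.02 0 0; 85 25 0 0 0 0 0; 85 25 0 0 0 0 0; 85 24 0 0 0 0 0; 85 15 0 0 0 0 0; 85 10 0 0 0 0 0; 85 0 0 0 0 0 0"

```text
time: 4.88
tool_pos: [535.1, -277.0, 101.1]
tcp_rot: [2.754, 1.57, 2.698]
contact_force: [0.6, 0.0, 0.0]
width: 85.2
```

Run:
```python
from bench import robot
from h import *
o=robot.get_obs(); print(o["tool_pos"],o["contact_force"])
s=robot.snapshot("wrist"); cv2.imwrite("pics/w3.png",s["color"])
```

```text
[ 535.07659286 -277.02636985  101.06511086] [0.60955423 0.01525776 0.01514876]
```

View pics/w3.png

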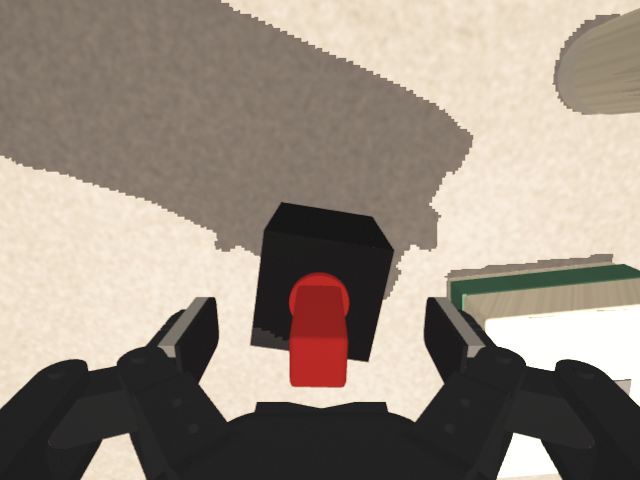

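Run:
```python
from bench import robot
from h import *
o=robot.get_obs(); print(tool(o).round(4),o["tool_pos"],o["qpos"].round(3))
```

```text
[[ 3.000e-04  5.590e-02  9.984e-01]
 [-1.000e-04  9.984e-01 -5.590e-02]
 [-1.000e+00 -1.000e-04  3.000e-04]] [ 535.37521704 -277.18497615  101.6553054 ] [-0.478  0.488 -0.025  1.058 -0.     1.149]
```

Emit:
arm_command --moves "85 0 -4.5 0 0 0 0; 85 0 0 0 0 0 0; 15 0 0 0 0 0 0; 15 0 0 0 0 0 0; 15 0 0 0 0 0 0; 15 0 0 0 0 0 0; 15 0 0 0 0 0 0; 15 0 0 0 0 0 0"

```text
time: 5.92
tool_pos: [535.0, -281.6, 101.4]
tcp_rot: [-0.314, 1.571, -0.37]
contact_force: [-0.3, 0.0, 3.0]
width: 19.4
```

Run:
```python
from bench import robot
from h import *
o=robot.get_obs(); print(o["tool_pos"],o["contact_force"],o["torque"],o["width"])
```

```text
[ 535.04036343 -281.62646812  101.42387577] [-0.28746274  0.02753306  3.00308968] [ 0.0588507   0.06103078 -0.06842814] 19.412516733933234
```

Emit:
arm_command --moves "10 -5 0 0 0 0 0; 10 -15 0 0 0 0 0; 10 -25 0 0 0 0 0; 10 -30 0 0 0 0 0; 10 -30 0 0 0 0 0; 10 -30 0 0 0 0 0; 10 -25 0 0 0 0 0; 10 -15 0 0 0 0 0; 10 0 0 0 0 0 0; 10 0 0 0 0 0 0"

```text
time: 7.18
tool_pos: [534.8, -281.5, 276.0]
tcp_rot: [2.727, 1.57, 2.671]
contact_force: [0.2, -0.9, -1.9]
width: 19.3
```

Run:
```python
from bench import robot
from h import *
o=robot.get_obs(); print(o["tool_pos"],o["contact_force"],o["torque"],o["width"])
s=robot.snapshot("wrist"); cv2.imwrite("pics/w4.png",s["color"])
plan(o,[580,20,276.5],0,10,w=10)
```

```text
[ 534.77986254 -281.51534771  275.97106636] [ 0.15030559 -0.87107967 -1.86266884] [-0.02231489  0.05241137 -0.01307663] 19.296868481092
10 0 30 3 0 0 0; 10 0 31 3 0 0 0; 10 0 30 2 0 0 0; 10 0 30 3 0 0 0; 10 0 31 3 0 0 0; 10 0 30 3 0 0 0; 10 0 31 3 0 0 0; 10 0 30 3 0 0 0; 10 0 30 2 0 0 0; 10 0 31 3 0 0 0
end [579.7  20.4 276. ] -3.21
```

View pics/w4.png

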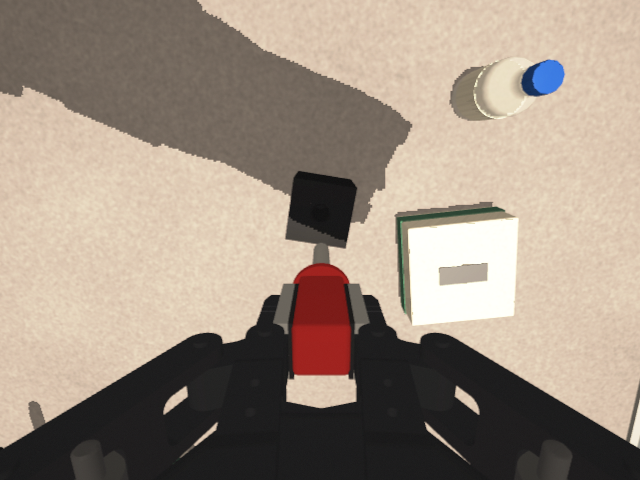

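The key is in the gripper and clear of the holder, with its tip at about (321,245) and the hole at (320,212).

Emit:
arm_command --moves "10 0 30 3 0 0 0; 10 0 31 3 0 0 0; 10 0 30 2 0 0 0; 10 0 30 3 0 0 0; 10 0 31 3 0 0 0; 10 0 30 3 0 0 0; 10 0 31 3 0 0 0; 10 0 30 3 0 0 0; 10 0 30 2 0 0 0; 10 0 31 3 0 0 0"

```text
time: 8.48
tool_pos: [579.6, 21.3, 275.7]
tcp_rot: [-3.028, 1.57, -3.085]
contact_force: [0.9, -0.0, -0.3]
width: 19.7
```

Emit:
arm_command --moves "10 0 0 0 0 0 0; 10 0 0 0 0 0 0"

```text
time: 8.72
tool_pos: [579.7, 20.0, 275.9]
tcp_rot: [-2.782, 1.57, -2.838]
contact_force: [0.3, -0.2, -0.7]
width: 19.5
```

Run:
```python
from bench import robot
from h import *
o=robot.get_obs(); print(o["tool_pos"],o["contact_force"],o["torque"],o["width"])
s=robot.snapshot("wrist"); cv2.imwrite("pics/w5.png",s["color"])
np.save("w5.npy",s,allow_pickle=True)
h=cv2.cvtColor(s["color"],cv2.COLOR_BGR2HSV).astype(int)
m=((h[...,0]>20)&(h[...,0]<33)&(h[...,1]>150)).astype(np.uint8)
n,l,st,c=cv2.connectedComponentsWithStats(m)
i=1+st[1:,4].argmax(); print(st[i],c[i])
pts=np.argwhere(l==i)[:,::-1].astype(np.float32); W=np.array([ray(s,p,160)[:2] for p in pts],np.float32)
print(cv2.minAreaRect(W),W.min(0),W.max(0))
```

```text
[579.6586434   20.02759955 275.86705255] [ 0.33464661 -0.20211868 -0.7077052 ] [-0.01125767 -0.00102509 -0.02612345] 19.45848076592521
[ 316  124   46   69 1582] [339.27939317 157.72756005]
((596.0517578125, 76.44645690917969), (43.717689514160156, 29.633201599121094), 89.23983764648438) [581.0473    54.546055] [611.06964  98.40721]
```

View pics/w5.png

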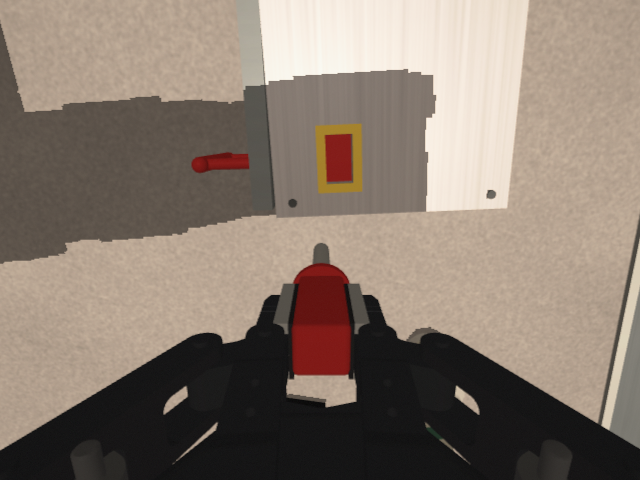

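The slot shows at (339,158) and the key's tip at (321,246). I'll check the tip against the slot.

Run:
```python
from h import *
from bench import robot
s=np.load("w5.npy",allow_pickle=True).item()
print(ray(s,(321,247),181.5), proj(s,[579.66,20.03,181.5]))
o=robot.get_obs(); crop(s,290,230,350,290,8,"pics/c5.png")
q=robot.snapshot("scene"); crop(q,270,130,370,230,6,"pics/c6.png"); np.save("s6.npy",q,allow_pickle=True)
print(proj(q,[579.66,20.03,181.5]),proj(q,[579.66,20.03,276]))
plan(o,[596,76.4,276],0,3,10,1)
```

```text
[580.98153199  22.43521934 181.5       ] [np.float64(319.18741835908145), np.float64(250.61694701207742)]
[np.float64(302.1001714003862), np.float64(204.95878348464677)] [np.float64(302.5779997468862), np.float64(166.66388259940385)]
10 0 19.2 4.4 0 0 0; 10 0 19.1 4.3 0 0 0; 10 0 19.2 4.4 0 0 0
end [596.   76.4 276. ] -3.23
```

View pics/c5.png

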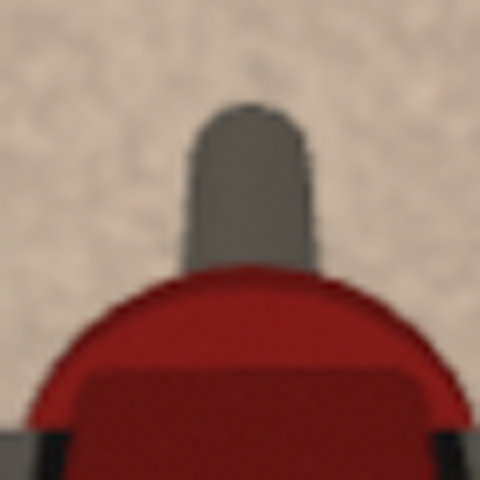

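View pics/c6.png

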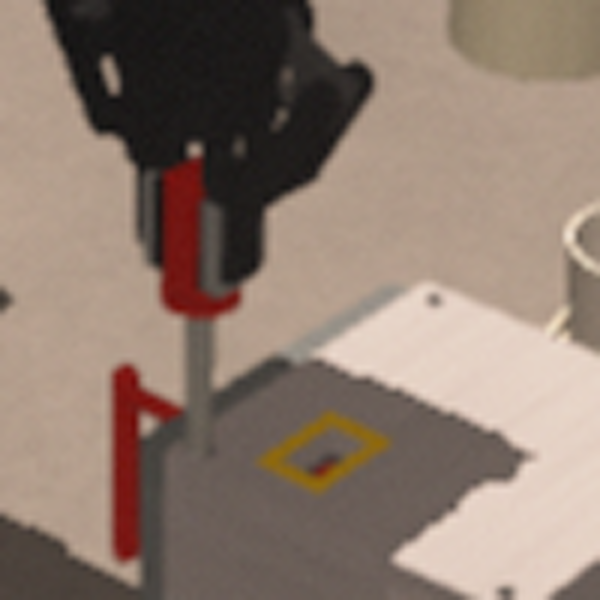

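Run:
```python
from h import *
from bench import robot
o=robot.get_obs(); plan(o,[594.8,76,266],0,4,10,1)
```

```text
10 2.5 14.3 3 0 0 0; 10 2.5 14.3 2.9 0 0 0; 10 2.5 14.3 3 0 0 0; 10 2.6 14.3 2.9 0 0 0
end [594.8  76.  266. ] -3.25
```

Emit:
arm_command --moves "10 2 14.3 3 0 0 0; 10 3 14.3 3 0 0 0; 10 2 14.3 3 0 0 0; 10 3 14.3 3 0 0 0; 10 0 0 0 0 0 0; 10 0 0 0 0 0 0; 10 0 0 0 0 0 0"

```text
time: 9.7
tool_pos: [595.1, 76.4, 266.5]
tcp_rot: [-0.416, 1.571, -0.472]
contact_force: [-0.1, -0.0, -0.5]
width: 19.5
```

Run:
```python
from h import *
from bench import robot
o=robot.get_obs(); print(o["tool_pos"],o["contact_force"])
q=robot.snapshot("scene"); w=robot.snapshot("wrist")
a=cv2.resize(q["color"][170:240,290:360],(480,480),interpolation=cv2.INTER_CUBIC); b=cv2.resize(w["color"][190:270,280:360],(480,480),interpolation=cv2.INTER_CUBIC)
cv2.imwrite("pics/c7.png",np.hstack([a[:,:400],b[:,:400]]))
```

```text
[595.07665912  76.38297556 266.47562361] [-0.12542819 -0.01069566 -0.53222578]
```

View pics/c7.png

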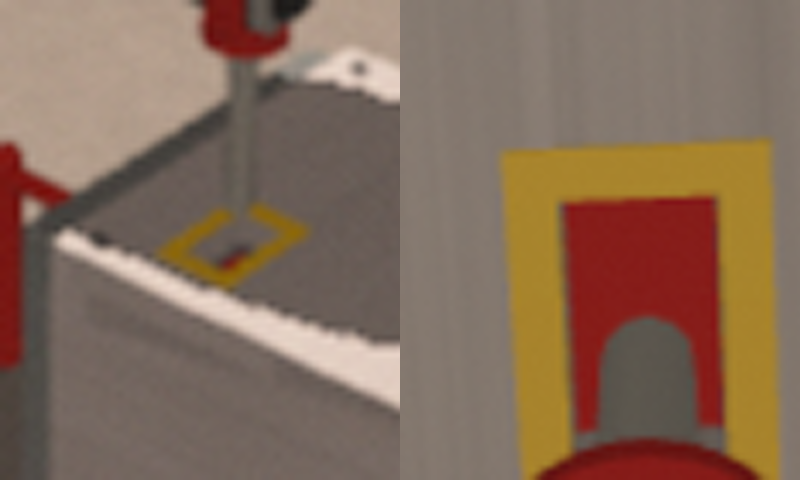

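Emit:
arm_command --moves "10 4 0 0 0 0 0; 10 4 0 0 0 0 0; 10 4 0 0 0 0 0; 10 4 0 0 0 0 0; 10 4 0 0 0 0 0; 10 0 0 0 0 0 0; 10 0 0 0 0 0 0"

```text
time: 10.68
tool_pos: [595.2, 76.8, 246.4]
tcp_rot: [-0.016, 1.571, -0.072]
contact_force: [-0.1, 0.2, -0.8]
width: 19.2
```

Emit:
arm_command --moves "10 1 0 0 0 0 0; 10 1 0 0 0 0 0; 10 1 0 0 0 0 0; 10 1 0 0 0 0 0; 10 0 0 0 0 0 0"

```text
time: 11.3
tool_pos: [595.1, 76.8, 242.2]
tcp_rot: [-2.998, 1.571, -3.054]
contact_force: [-0.5, 0.0, -1.0]
width: 19.2
```

Emit:
arm_command --moves "10 1 0 0 0 0 0; 10 1 0 0 0 0 0; 10 0 0 0 0 0 0"

```text
time: 11.68
tool_pos: [595.1, 76.8, 240.2]
tcp_rot: [-2.587, 1.571, -2.643]
contact_force: [-0.2, 0.2, -1.3]
width: 18.8
```

Emit:
arm_command --moves "10 1 0 0 0 0 0; 10 1 0 0 0 0 0; 10 0 0 0 0 0 0"

```text
time: 12.05
tool_pos: [595.1, 76.8, 238.2]
tcp_rot: [-2.995, 1.571, -3.05]
contact_force: [0.4, -0.4, -0.4]
width: 19.0
```

Emit:
arm_command --moves "10 1 0 0 0 0 0; 10 1 0 0 0 0 0; 10 0 0 0 0 0 0"

```text
time: 12.42
tool_pos: [595.2, 76.8, 236.5]
tcp_rot: [0.138, 1.57, 0.082]
contact_force: [-1.4, 0.6, 2.0]
width: 19.5
```

Emit:
arm_command --moves "10 1 0 0 0 0 0; 10 1 0 0 0 0 0; 10 0 0 0 0 0 0"

```text
time: 12.8
tool_pos: [595.2, 76.8, 234.5]
tcp_rot: [0.164, 1.57, 0.108]
contact_force: [-0.6, -0.3, 3.8]
width: 19.5
```

Emit:
arm_command --moves "10 1 0 0 0 0 0; 10 1 0 0 0 0 0; 10 0 0 0 0 0 0"

```text
time: 13.18
tool_pos: [595.3, 76.8, 232.5]
tcp_rot: [0.178, 1.57, 0.122]
contact_force: [0.2, -0.1, 5.9]
width: 19.2
```

Emit:
arm_command --moves "10 1 0 0 0 0 0; 10 0 0 0 0 0 0; 10 0 0 0 0 0 0"

```text
time: 13.55
tool_pos: [595.2, 76.8, 231.6]
tcp_rot: [0.16, 1.57, 0.104]
contact_force: [0.6, -0.3, 6.0]
width: 19.1
```

```bash
cat > look.py <<'E'
from h import *
from bench import robot
import sys
o=robot.get_obs(); print(o["time"],o["tool_pos"],o["contact_force"])
q=robot.snapshot("scene"); t=robot.snapshot("top")
a=cv2.resize(q["color"][170:270,260:360],(400,400),interpolation=cv2.INTER_CUBIC); b=cv2.resize(t["color"][200:300,250:350],(400,400),interpolation=cv2.INTER_CUBIC)
cv2.imwrite(sys.argv[1],np.hstack([a,b]))
E
python3 look.py pics/d1.png
```

```text
13.55 [595.24660093  76.78453955 231.60163144] [ 0.62919795 -0.3169629   5.97319125]
```

View pics/d1.png

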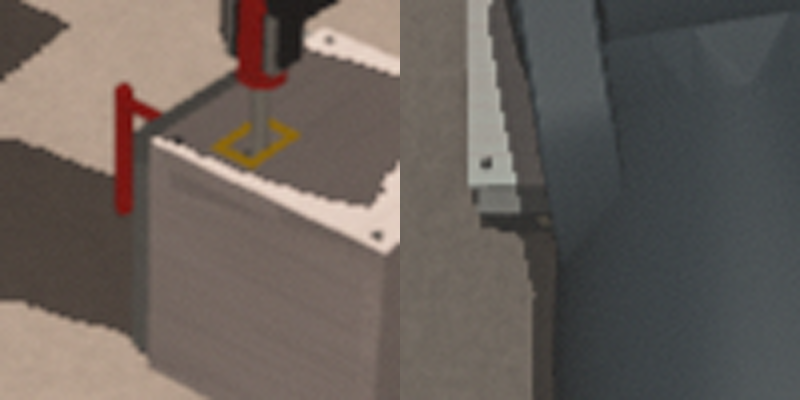

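The rod is in the slot and the door is still shut. I'll keep pressing 1 mm at a time.

Emit:
arm_command --moves "10 1 0 0 0 0 0; 10 0 0 0 0 0 0"

```text
time: 13.9
tool_pos: [595.3, 76.8, 230.7]
tcp_rot: [0.133, 1.57, 0.077]
contact_force: [-0.3, -0.3, 6.1]
width: 19.3
```

Emit:
arm_command --moves "10 1 0 0 0 0 0; 10 0 0 0 0 0 0"

```text
time: 14.15
tool_pos: [595.3, 76.8, 229.7]
tcp_rot: [0.142, 1.57, 0.086]
contact_force: [-1.4, -0.5, 6.4]
width: 19.3
```

```bash
python3 look.py pics/d2.png
```

```text
14.15 [595.29496644  76.7779766  229.71032659] [-1.371004   -0.46410286  6.40810779]
```

View pics/d2.png

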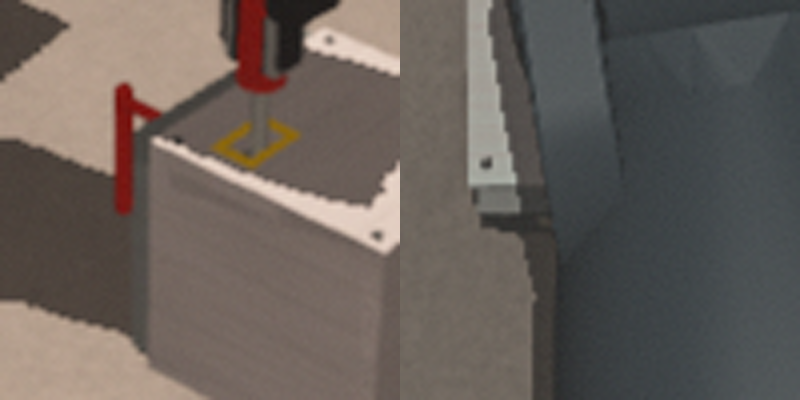

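Emit:
arm_command --moves "10 0.7 0 0 0 0 0; 10 0 0 0 0 0 0"

```text
time: 14.5
tool_pos: [595.3, 76.8, 229.0]
tcp_rot: [0.121, 1.57, 0.065]
contact_force: [0.2, -0.7, 7.0]
width: 19.1
```

Emit:
arm_command --moves "10 0.7 0 0 0 0 0; 10 0 0 0 0 0 0"

```text
time: 14.75
tool_pos: [595.3, 76.8, 228.1]
tcp_rot: [0.021, 1.57, -0.035]
contact_force: [1.1, -0.1, 5.7]
width: 19.4
```

```bash
python3 look.py pics/d3.png
```

```text
14.75 [595.27052416  76.77195492 228.06843107] [ 1.12641455 -0.09814246  5.67505939]
```

View pics/d3.png

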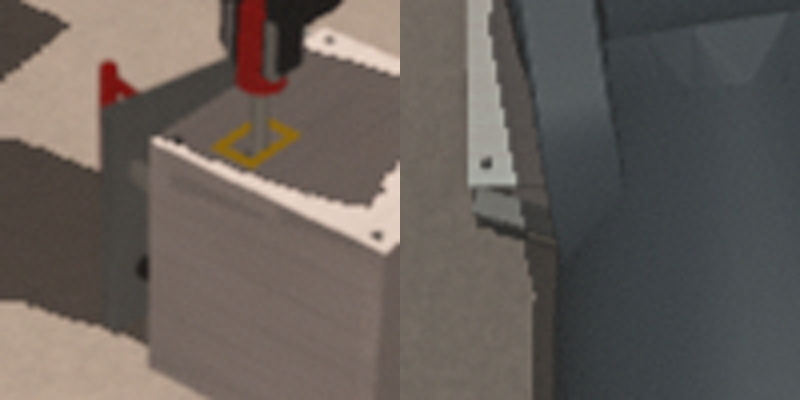

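The door has sprung ajar at about 7 N. Next I'll wait briefly, lift the key out and carry it back.

Emit:
arm_command --moves "10 0 0 0 0 0 0; 10 -5 0 0 0 0 0; 10 -10 0 0 0 0 0; 10 -15 0 0 0 0 0; 10 -13 0 0 0 0 0; 10 -5 0 0 0 0 0; 10 0 0 0 0 0 0; 10 0 0 0 0 0 0"

```text
time: 15.85
tool_pos: [594.9, 76.8, 275.4]
tcp_rot: [-2.985, 1.57, -3.041]
contact_force: [-0.2, -0.1, -0.9]
width: 19.5
```

Run:
```python
from h import *
from bench import robot
o=robot.get_obs(); print(o["time"],o["tool_pos"],o["contact_force"])
plan(o,[535,-281.6,276],0,10,10)
```

```text
15.85 [594.93988239  76.77127055 275.38079407] [-0.2065142  -0.13478054 -0.90681657]
10 0 -36 -4 0 0 0; 10 0 -36 -4 0 0 0; 10 0 -36 -4 0 0 0; 10 0 -36 -4 0 0 0; 10 0 -37 -4 0 0 0; 10 0 -36 -4 0 0 0; 10 0 -36 -4 0 0 0; 10 0 -36 -4 0 0 0; 10 0 -36 -4 0 0 0; 10 -1 -36 -4 0 0 0
end [ 534.8 -281.4  276.5] -3.21
```

Emit:
arm_command --moves "10 0 -36 -4 0 0 0; 10 0 -36 -4 0 0 0; 10 0 -36 -4 0 0 0; 10 0 -36 -4 0 0 0; 10 0 -37 -4 0 0 0; 10 0 -36 -4 0 0 0; 10 0 -36 -4 0 0 0; 10 0 -36 -4 0 0 0; 10 0 -36 -4 0 0 0; 10 -1 -36 -4 0 0 0"

```text
time: 17.1
tool_pos: [534.5, -282.4, 276.4]
tcp_rot: [2.714, 1.57, 2.658]
contact_force: [0.3, 0.2, -0.3]
width: 19.4
```

Emit:
arm_command --moves "10 0 0 0 0 0 0; 10 0 0 0 0 0 0; 10 0 0 0 0 0 0"

```text
time: 17.48
tool_pos: [535.2, -280.5, 276.9]
tcp_rot: [2.01, 1.571, 1.955]
contact_force: [-0.0, 0.1, -0.4]
width: 19.6
```

Run:
```python
from h import *
from bench import robot
o=robot.get_obs(); print(o["time"],o["tool_pos"],o["contact_force"])
plan(o,[535,-281.5,180],0,5,10,1)
w=robot.snapshot("wrist"); cv2.imwrite("pics/w8.png",w["color"]) 
a=cv2.imread("pics/w4.png")
cv2.imwrite("pics/w8c.png",np.hstack([cv2.resize(x[150:300,260:380],(400,500)) for x in (a,w["color"])]))
```

```text
17.475 [ 535.15057674 -280.54340505  276.86141339] [-0.01769495  0.06099685 -0.42521891]
10 19.4 -0.2 0 0 0 0; 10 19.3 -0.2 0 0 0 0; 10 19.4 -0.2 -0.1 0 0 0; 10 19.4 -0.2 0 0 0 0; 10 19.4 -0.2 0 0 0 0
end [ 535.  -281.5  180. ] -3.15
```

View pics/w8c.png

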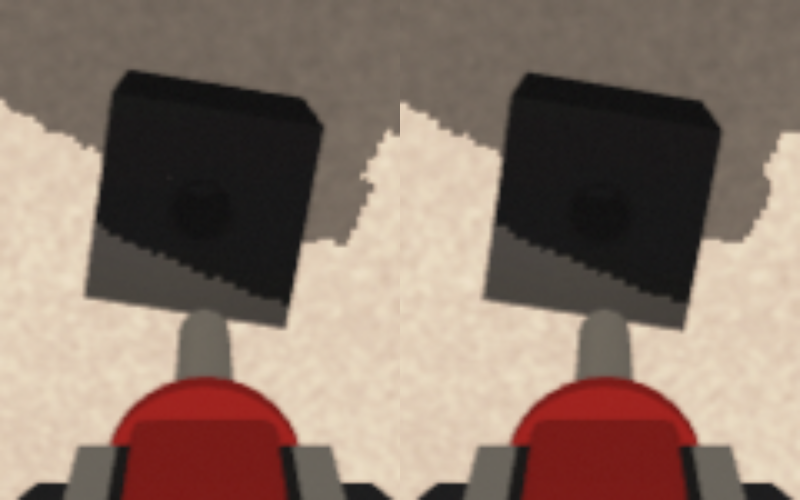

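The key sits in the grip just as it did before. I'll lower it to just above the hole and check the pose.

Emit:
arm_command --moves "10 20 -0.2 0 0 0 0; 10 25 -0.2 0 0 0 0; 10 25 -0.2 0 0 0 0; 10 20 -0.2 0 0 0 0; 10 13 -0.2 0 0 0 0; 10 0 0 0 0 0 0; 10 0 0 0 0 0 0"

```text
time: 18.4
tool_pos: [535.3, -282.4, 174.8]
tcp_rot: [-0.396, 1.57, -0.452]
contact_force: [0.0, -0.5, -0.7]
width: 19.2
```

Run:
```python
from h import *
from bench import robot
o=robot.get_obs(); print(o["time"],o["tool_pos"],o["contact_force"])
q=robot.snapshot("scene"); w=robot.snapshot("wrist")
cv2.imwrite("pics/c9.png",np.hstack([cv2.resize(q["color"][270:350,150:230],(400,400)),cv2.resize(w["color"][190:290,270:370],(400,400))]))
plan(o,[535,-281.6,160],0,2,10,1)
```

```text
18.4 [ 535.31342548 -282.42698314  174.75171615] [ 0.04053922 -0.46593312 -0.65078696]
10 7.4 0.4 -0.2 0 0 0; 10 7.4 0.4 -0.2 0 0 0
end [ 535.  -281.6  160. ] -3.19
```

View pics/c9.png

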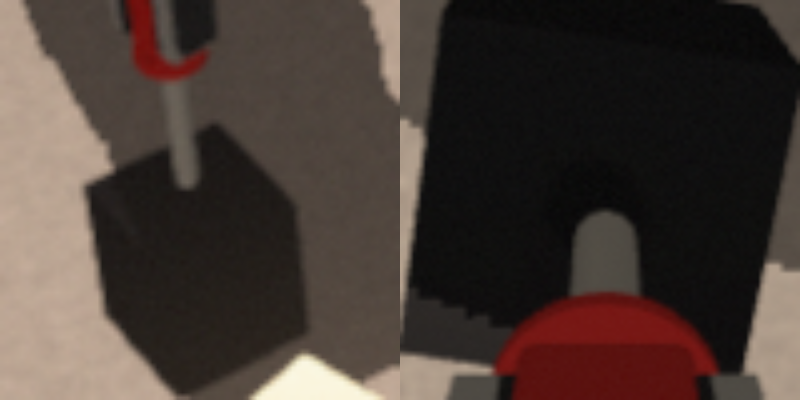

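Emit:
arm_command --moves "10 0 0.8 -0.3 0 0 0; 10 5 0 0 0 0 0; 10 5 0 0 0 0 0; 10 5 0 0 0 0 0; 10 0 0 0 0 0 0"

```text
time: 19.12
tool_pos: [534.4, -281.4, 158.3]
tcp_rot: [2.7, 1.57, 2.644]
contact_force: [-0.0, -0.3, -2.1]
width: 19.2
```

Emit:
arm_command --moves "10 8 0 0 0 0 0; 10 10 0 0 0 0 0; 10 10 0 0 0 0 0; 10 10 0 0 0 0 0; 10 10 0 0 0 0 0; 10 5 0 0 0 0 0; 10 0 0 0 0 0 0; 10 0 0 0 0 0 0"

```text
time: 20.12
tool_pos: [534.9, -281.7, 106.3]
tcp_rot: [-0.468, 1.57, -0.524]
contact_force: [-0.3, 0.6, 0.3]
width: 19.0
```

Emit:
arm_command --moves "10 2 0 0 0 0 0; 10 1.5 0 0 0 0 0; 10 1 0 0 0 0 0; 10 0 0 0 0 0 0"

```text
time: 20.62
tool_pos: [534.7, -281.6, 101.4]
tcp_rot: [-0.622, 1.571, -0.678]
contact_force: [-0.5, 0.3, 0.0]
width: 19.1
```

Emit:
arm_command --moves "10 1 0 0 0 0 0; 10 0 0 0 0 0 0"

```text
time: 20.88
tool_pos: [534.7, -281.6, 101.4]
tcp_rot: [-0.461, 1.57, -0.517]
contact_force: [-5.7, 2.3, 15.2]
width: 19.4
```

Emit:
arm_command --moves "10 -1 0 0 0 0 0; 30 0 0 0 0 0 0; 60 0 0 0 0 0 0; 85 0 0 0 0 0 0; 85 0 0 0 0 0 0; 85 0 0 0 0 0 0"

```text
time: 21.62
tool_pos: [534.7, -281.6, 101.4]
tcp_rot: [1.954, 1.571, 1.898]
contact_force: [1.1, -0.2, -0.5]
width: 85.3
```

Emit:
arm_command --moves "85 -5 0 0 0 0 0; 85 -20 0 0 0 0 0; 85 -30 0 0 0 0 0; 85 -40 0 0 0 0 0; 85 -40 0 0 0 0 0; 85 -30 0 0 0 0 0; 85 0 0 0 0 0 0; 85 0 0 0 0 0 0"

```text
time: 22.62
tool_pos: [534.5, -281.5, 265.9]
tcp_rot: [2.734, 1.57, 2.678]
contact_force: [0.1, 0.4, -0.5]
width: 85.0
```

Run:
```python
from h import *
from bench import robot
o=robot.get_obs(); print(o["time"],o["tool_pos"],o["contact_force"],o["qpos"].round(2))
q=robot.snapshot("scene"); w=robot.snapshot("wrist"); t=robot.snapshot("top")
np.save("t9.npy",t,allow_pickle=True);np.save("s9.npy",q,allow_pickle=True)
cv2.imwrite("pics/c10.png",np.vstack([np.hstack([cv2.resize(q["color"][270:350,150:230],(300,300)),cv2.resize(w["color"][160:290,260:390],(300,300))]),
 np.hstack([cv2.resize(q["color"][160:260,260:360],(300,300)),cv2.resize(t["color"][210:310,250:350],(300,300))])]))
```

```text
22.625 [ 534.53240309 -281.52150661  265.87817797] [ 0.08576222  0.3952763  -0.45480508] [-0.48  0.44  0.32  1.45 -0.    1.14]
```

View pics/c10.png

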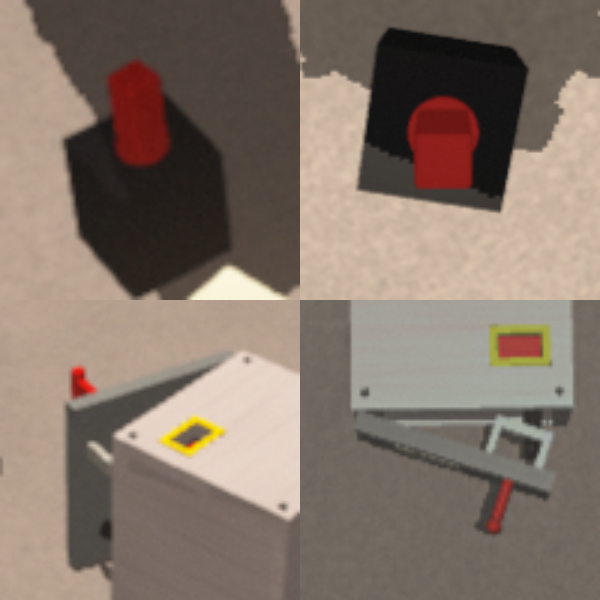

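The key is fully seated, with its flange on the block. The door is ajar by about 0.3 rad, with the handle's top at about (312.7,285.7) in the top view. I'll locate the handle precisely.

Run:
```python
from h import *
from bench import robot
t=np.load("t9.npy",allow_pickle=True).item(); q=np.load("s9.npy",allow_pickle=True).item(); t0=np.load("top.npy",allow_pickle=True).item()
crop(t,255,235,345,300,8,"pics/h1.png"); crop(q,275,170,335,230,8,"pics/h2.png")
print(ray(t,(312.7,285.7),157), ray(q,(260+78/3,160+72/3),157))
def p(z,th,hinge=(552.5,193),yaw=-0.0175,r=118,f=50):
    a=yaw-th; c,s=np.cos(a),np.sin(a); return [hinge[0]+c*-f+s*r, hinge[1]-s*f-c*r, z]
for th in (.2,.25,.3,.35,.4): print(th,np.round(p(157,th),1),np.round(proj(t,p(157,th)),1),np.round(proj(q,p(157,th)),1))
print(np.round(proj(t0,p(157,0)),1))
crop(t0,255,235,345,300,8,"pics/h0.png")
```

```text
[466.23892234 102.70119955 157.        ] [473.22147434  92.18565978 157.        ]
0.2 [478.2  88.6 157. ] [319.1 279.9] [286.6 185.4]
0.25 [473.1  92.4 157. ] [317.4 282.4] [286.  183.9]
0.3 [468.2  96.5 157. ] [315.6 284.7] [285.5 182.5]
0.35 [463.4 100.8 157. ] [313.6 287. ] [285.2 181.1]
0.4 [458.9 105.4 157. ] [311.5 289.1] [285.  179.6]
[324.8 269.4]
```

View pics/h1.png

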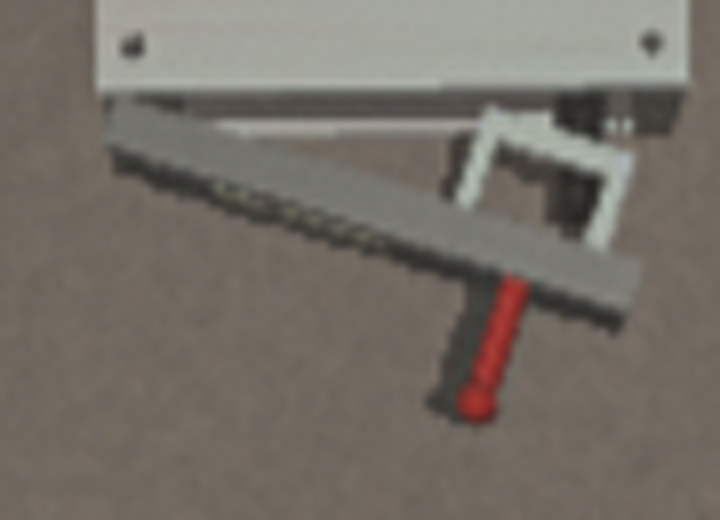

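View pics/h2.png

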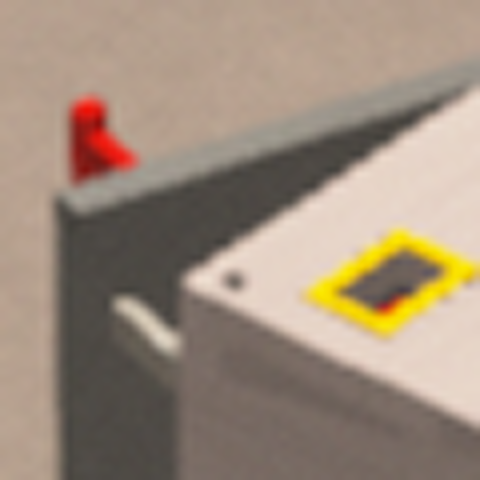

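Run:
```python
from h import *
from bench import robot
o=robot.get_obs(); plan(o,[465,80,262],1.31,10,85)
```

```text
85 0 36 -9 -0.131 0 0; 85 1 36 -4 -0.131 0 0; 85 0 37 0 -0.131 0 0; 85 1 36 6 -0.131 0 0; 85 0 36 10 -0.131 0 0; 85 0 34 15 -0.131 0 0; 85 1 31 19 -0.131 0 0; 85 0 29 22 -0.131 0 0; 85 0 26 27 -0.131 0 0; 85 1 21 29 -0.131 0 0
end [465.2  79.4 261.8] 71.85
```

Emit:
arm_command --moves "85 0 36 -9 -0.131 0 0; 85 1 36 -4 -0.131 0 0; 85 0 37 0 -0.131 0 0; 85 1 36 6 -0.131 0 0; 85 0 36 10 -0.131 0 0; 85 0 34 15 -0.131 0 0; 85 1 31 19 -0.131 0 0; 85 0 29 22 -0.131 0 0; 85 0 26 27 -0.131 0 0; 85 1 21 29 -0.131 0 0"

```text
time: 24.02
tool_pos: [464.9, 80.3, 261.9]
tcp_rot: [2.069, 1.57, -2.956]
contact_force: [0.1, 0.4, 0.3]
width: 84.8
```

Emit:
arm_command --moves "85 0 0 0 0 0 0; 85 0 0 0 0 0 0"

```text
time: 24.28
tool_pos: [465.4, 79.0, 262.1]
tcp_rot: [2.456, 1.57, -2.574]
contact_force: [0.2, 0.0, -0.9]
width: 84.8
```

Run:
```python
from h import *
from bench import robot
o=robot.get_obs(); print(o["time"],o["tool_pos"],o["contact_force"],o["qpos"].round(2)); R=tool(o); print(np.degrees(np.arctan2(R[1,2],R[0,2])))
w=robot.snapshot("wrist");cv2.imwrite("pics/w11.png",w["color"]);np.save("w11.npy",w,allow_pickle=True)
print(proj(w,[468,97,157]))
```

```text
24.275 [465.39208125  78.99656975 262.10365038] [ 1.63384489e-01  9.15617256e-04 -9.22916504e-01] [ 0.17  0.15 -0.08  1.34 -0.    0.49]
71.80313411157564
[np.float64(346.61578577926366), np.float64(239.45920075966552)]
```

View pics/w11.png

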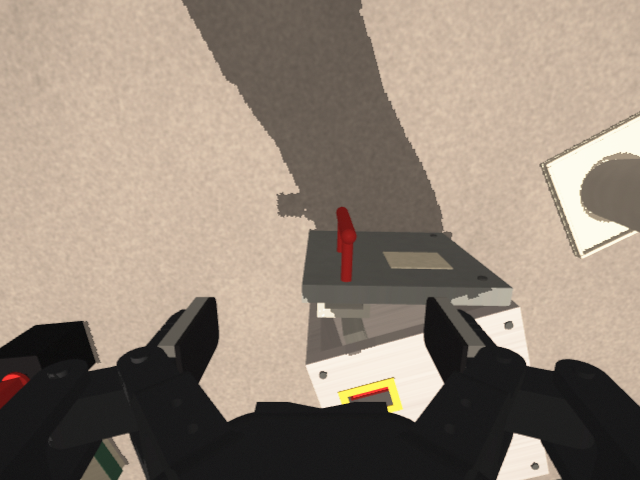

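The handle's top shows at about (348,235), and the jaws line up with the door.

Run:
```python
from h import *
from bench import robot
w=np.load("w11.npy",allow_pickle=True).item()
P=ray(w,(348,236),157);print(P)
o=robot.get_obs(); g=[P[0],P[1],200]; print(to(o,g)); plan(o,g,0,3,85,1)
```

```text
[465.96131635  98.60596159 157.        ]
[62.14101432  5.79087073 19.07636964]
85 20.7 1.9 6.4 0 0 0; 85 20.7 2 6.3 0 0 0; 85 20.7 1.9 6.4 0 0 0
end [466.   98.6 200. ] 71.76
```

Emit:
arm_command --moves "85 20 2 6.4 0 0 0; 85 20 2 6.3 0 0 0; 85 20 1.6 6.4 0 0 0; 85 20 0 0 0 0 0; 85 20 0 0 0 0 0; 85 14 0 0 0 0 0; 85 8 0 0 0 0 0; 85 0 0 0 0 0 0"

```text
time: 25.32
tool_pos: [466.1, 98.9, 140.2]
tcp_rot: [2.126, 1.57, -2.904]
contact_force: [0.3, -0.5, -0.0]
width: 85.0
```

Run:
```python
from h import *
from bench import robot
o=robot.get_obs(); print(o["time"],o["tool_pos"],o["contact_force"])
w=robot.snapshot("wrist");cv2.imwrite("pics/w12.png",w["color"])
```

```text
25.325 [466.11843653  98.88006597 140.2341081 ] [ 0.31699841 -0.47053964 -0.03785173]
```

View pics/w12.png

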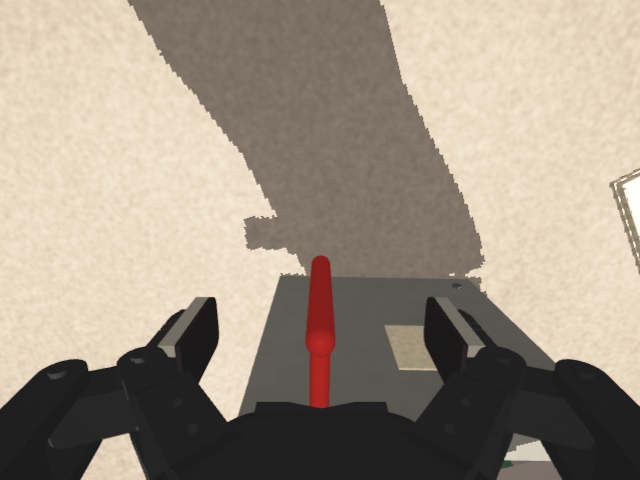

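The handle bar is centred between the pads at column 320, so I'll close the gripper.

Emit:
arm_command --moves "5 0 0 0 0 0 0; 5 0 0 0 0 0 0; 5 0 0 0 0 0 0; 5 0 0 0 0 0 0; 5 0 0 0 0 0 0; 5 0 0 0 0 0 0; 5 0 0 0 0 0 0"

```text
time: 26.25
tool_pos: [466.0, 98.8, 140.6]
tcp_rot: [-3.046, 1.57, -1.792]
contact_force: [-4.5, -3.0, 6.5]
width: 9.1
```

```bash
cat > arc.py <<'E'
from h import *
from bench import robot
import sys
def go(dth,n,hinge=(552.5,193.)):
    o=robot.get_obs(); print(o["time"],o["tool_pos"],o["contact_force"],o["width"])
    P=np.array(o["tool_pos"]);R=tool(o);h=np.array([*hinge,P[2]]);r0=P-h;t=round(dth/n,3);out=[];print("r",np.linalg.norm(r0[:2]))
    for i in range(n):
        g=h+Ro.from_rotvec([0,0,-t*(i+1)]).as_matrix()@r0
        d=(R.T@(g-P)).round(1);P=P+R@d;R=R@Ro.from_rotvec([t,0,0]).as_matrix()
        out.append("5 "+" ".join(f"{x:g}" for x in d+0.)+f" {t:g} 0 0")
    print("; ".join(out)); print(P)
go(float(sys.argv[1]),int(sys.argv[2]))
E
python3 arc.py 0.4 10
```

```text
26.25 [465.96340682  98.7591306  140.61596481] [-4.50188783 -3.03408417  6.54243079] 9.072406250307749
r 127.9450015611761
5 0 4.6 2.2 0.04 0 0; 5 0 4.6 2.2 0.04 0 0; 5 0 4.7 2.2 0.04 0 0; 5 0 4.6 2.2 0.04 0 0; 5 0 4.6 2.2 0.04 0 0; 5 0 4.6 2.2 0.04 0 0; 5 0 4.6 2.2 0.04 0 0; 5 0 4.6 2.3 0.04 0 0; 5 0 4.7 2.2 0.04 0 0; 5 0 4.6 2.2 0.04 0 0
[436.09963979 139.93940272 140.58945058]
```

Emit:
arm_command --moves "5 0 4.6 2.2 0.04 0 0; 5 0 4.6 2.2 0.04 0 0; 5 0 4.7 2.2 0.04 0 0; 5 0 4.6 2.2 0.04 0 0"

```text
time: 26.75
tool_pos: [451.7, 113.7, 140.6]
tcp_rot: [-3.053, 1.57, -1.961]
contact_force: [-3.8, -3.7, 7.0]
width: 8.9
```

Emit:
arm_command --moves "5 0 4.6 2.2 0.04 0 0; 5 0 4.6 2.2 0.04 0 0; 5 0 4.6 2.2 0.04 0 0; 5 0 4.6 2.2 0.04 0 0; 5 0 4.6 2.2 0.04 0 0; 5 0 4.6 2.2 0.04 0 0"

```text
time: 27.5
tool_pos: [435.5, 139.8, 140.5]
tcp_rot: [2.989, 1.569, -2.442]
contact_force: [-6.7, -5.8, 9.8]
width: 9.1
```

```bash
python3 arc.py 0.5 10;python3 look.py pics/e1.png
```

```text
27.5 [435.48047208 139.78258245 140.51855338] [-6.68164379 -5.78874866  9.76937001] 9.102034555612583
r 128.55218179605288
5 0 5.8 2.8 0.05 0 0; 5 0 5.8 2.8 0.05 0 0; 5 0 5.8 2.8 0.05 0 0; 5 0 5.7 2.8 0.05 0 0; 5 0 5.8 2.8 0.05 0 0; 5 0 5.8 2.8 0.05 0 0; 5 0 5.8 2.8 0.05 0 0; 5 0 5.8 2.8 0.05 0 0; 5 0 5.8 2.8 0.05 0 0; 5 0 5.8 2.8 0.05 0 0
[424.27801405 202.44537869 140.46943028]
27.5 [435.48047208 139.78258245 140.51855338] [-6.68164379 -5.78874866  9.76937001]
```

View pics/e1.png

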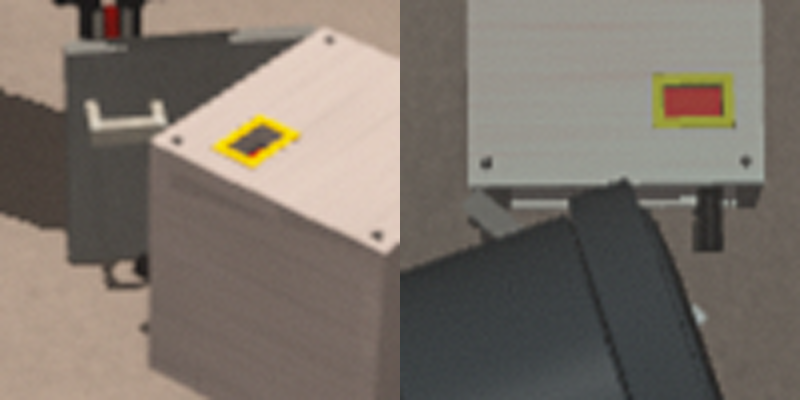

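The door is following the gripper, at about 0.7 rad with low force. I'll carry on around the arc.

Emit:
arm_command --moves "5 0 5.8 2.8 0.05 0 0; 5 0 5.8 2.8 0.05 0 0; 5 0 5.8 2.8 0.05 0 0; 5 0 5.7 2.8 0.05 0 0; 5 0 5.8 2.8 0.05 0 0; 5 0 5.8 2.8 0.05 0 0; 5 0 5.8 2.8 0.05 0 0; 5 0 5.8 2.8 0.05 0 0; 5 0 5.8 2.8 0.05 0 0; 5 0 5.8 2.8 0.05 0 0"

```text
time: 28.85
tool_pos: [423.8, 202.9, 140.5]
tcp_rot: [2.764, 1.569, 3.117]
contact_force: [-10.8, -1.9, 11.7]
width: 9.0
```

Emit:
arm_command --moves "5 0 3.5 1.7 0.03 0 0; 5 0 0 0 0 0 0; 5 0 0 0 0 0 0"

```text
time: 29.22
tool_pos: [424.2, 206.8, 140.5]
tcp_rot: [2.593, 1.569, 2.918]
contact_force: [-12.6, 0.5, 12.0]
width: 9.4
```

Run:
```python
from h import *
from bench import robot
o=robot.get_obs(); P=o["tool_pos"];print(P,o["contact_force"])
d=P[:2]-np.array([552.5,193]); a=np.arctan2(d[1],d[0]); a0=np.arctan2(-118,-49.4)
print("theta",(a0-a)%(2*np.pi)-0.0175)
```

```text
[424.16259595 206.82229417 140.54639417] [-12.56607892   0.49164718  12.00595235]
theta 1.2641107045339082
```

Emit:
arm_command --moves "20 0 0 0 0 0 0; 40 0 0 0 0 0 0; 60 0 0 0 0 0 0; 60 0 0 0 0 0 0; 60 0 0 0 0 0 0"

```text
time: 29.85
tool_pos: [425.5, 206.7, 140.4]
tcp_rot: [0.123, 1.571, 0.447]
contact_force: [-0.3, -0.4, -0.8]
width: 60.0
```

Emit:
arm_command --moves "60 -5 0 0 0 0 0; 60 -15 0 0 0 0 0; 60 -25 0 0 0 0 0; 60 -30 0 0 0 0 0; 60 -30 0 0 0 0 0; 60 -15 0 0 0 0 0; 60 0 0 0 0 0 0; 60 0 0 0 0 0 0"

```text
time: 30.85
tool_pos: [425.1, 206.5, 259.5]
tcp_rot: [-3.017, 1.57, -2.694]
contact_force: [0.7, 0.9, 0.6]
width: 60.0
```

Run:
```python
from h import *
from bench import robot
o=robot.get_obs(); print(o["time"],o["tool_pos"],o["contact_force"],o["dq"].round(3))
q=robot.snapshot("scene"); w=robot.snapshot("wrist"); t=robot.snapshot("top")
cv2.imwrite("pics/f.png",np.hstack([cv2.resize(q["color"],(400,300)),cv2.resize(t["color"],(400,300))]));cv2.imwrite("pics/fw.png",w["color"])
crop(t,440,220,520,280,6,"pics/fk.png")
```

```text
30.85 [425.08942858 206.49651893 259.48388019] [0.67525337 0.93597192 0.62298945] [ 0.     0.004 -0.007  0.001  0.001 -0.002]
```

View pics/f.png

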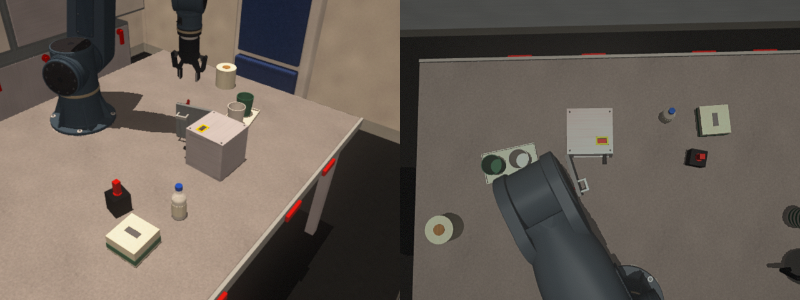

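View pics/fw.png

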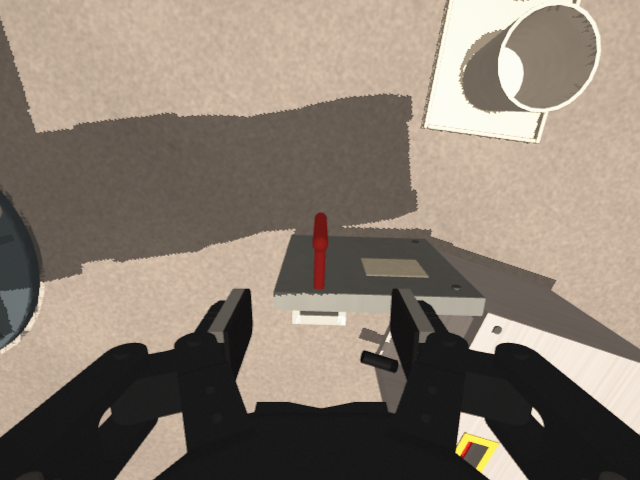

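View pics/fk.png

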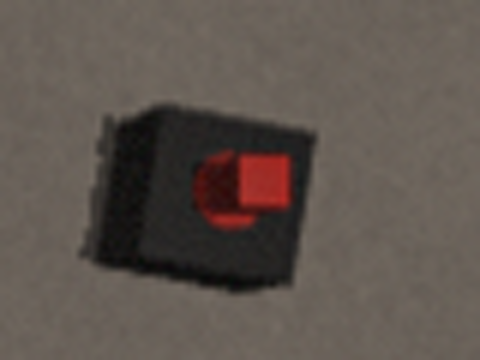

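The door stands wide open and still, with the handle's top at (320,240) in the wrist view. The key is seated in its holder, the cups, bottle and carton haven't moved, and the gripper is clear of everything. I'll hand the job in.

```bash
python3 -c "
from bench import robot
print(robot.job_done())"
```

```text
the job is handed in; nothing more can be done
None
```

I pressed the hook down with the key until the door sprang ajar, stood the key back in its holder and swung the door wide open. I handed the job in at about 31 s of the 64 s allowed; the hand-in reports no verdict.

- **Hook:** The door was still shut with the rod in the slot, and sprang ajar about 9 mm below first contact. The wrist read 7.0 N at most while pressing, or about 8 N allowing for the reading's roughly 1 N offset. The limit is 20 N.
- **Key:** It stands upright with its flange on the block, released at the same height and position where I picked it up. The force rose to 15 N for a moment as it seated, but that was against the holder, not the locker.
- **Door:** It was at about 1.26 rad (72 degrees) when I let go, worked out from the gripper's position and an estimated hinge position, good to a few hundredths of a radian. The last pictures show it still wide open.
- **Surroundings:** The cups, bottle and carton look unmoved by eye in the last pictures. The gripper hangs open about 80 mm clear of the handle.

Two things went wrong along the way, neither with any effect: one 11-row move call was refused, and my first approach to the key was about 5 mm off, which I corrected before gripping. No final check failed or disagreed.

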